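Dry-lay a picture frame around its backing panel

TASK

Lay out the loose picture frame face down around its backing panel, ready for gluing: the short rail with the steel hanger plate goes along the panel's notched end, the plain short rail along the opposite end, and one long rail along each long side. Every rail lies flat on the bench, parallel to its edge of the panel and centred on it, its longer mitred edge outwards, with a gap of about 8 mm to the panel so that the mitres stay just apart. Leave the glue bottle, the try square and the hammer where they are.

Things in the scene. Friction and masses are not known exactly. Their poses are not given: they have to be found in the camera images.
- panel: Dark hardboard backing panel, tacked flat to the bench: 140 mm (along its x) by 100 mm (along its y), 3 mm thick. Origin at the centre of its underside, z up. +x points to the notched end (edge line at x = 70 mm), where a finger notch 36 mm wide and 18 mm deep is cut in the middle of the short edge. It does not move.
- top_rail: Short wooden frame rail with a steel hanger plate (60 x 12 x 1.5 mm) on its upper face; outer edge 144 mm, inner edge 100 mm long. Origin: underside, mid-length, mid-width; length along y, z up. 22 mm wide (x -11 to 11), 26 mm tall, but 20 mm along a 6 mm lip on the inner side. Ends mitred 45 deg (trapezoid from above): +x points to the OUTER, longer edge, -x to the inner, lipped one. 70 g.
- bottom_rail: Short frame rail of plain wood, without a plate; outer edge 144 mm, inner edge 100 mm long. Origin: underside, mid-length, mid-width; length along y, z up. 22 mm wide (x -11 to 11), 26 mm tall, but 20 mm along a 6 mm lip on the inner side. Ends mitred 45 deg (trapezoid from above): +x points to the OUTER, longer edge, -x to the inner, lipped one. 70 g.
- side_rail_a: Long frame rail of plain wood, one of two alike and interchangeable; outer edge 184 mm, inner edge 140 mm long. Origin: underside, mid-length, mid-width; length along y, z up. 22 mm wide (x -11 to 11), 26 mm tall, but 20 mm along a 6 mm lip on the inner side. Ends mitred 45 deg (trapezoid from above): +x points to the OUTER, longer edge, -x to the inner, lipped one. 70 g.
- side_rail_b: Long frame rail of plain wood, the other of the two alike; outer edge 184 mm, inner edge 140 mm long. Origin: underside, mid-length, mid-width; length along y, z up. 22 mm wide (x -11 to 11), 26 mm tall, but 20 mm along a 6 mm lip on the inner side. Ends mitred 45 deg (trapezoid from above): +x points to the OUTER, longer edge, -x to the inner, lipped one. 70 g.
- glue: Bystander: white glue bottle, 52 mm across and 130 mm tall, standing loose beyond the work. Origin at the centre of its foot.
- try_square: Bystander: loose try square lying flat, dark wooden stock 120 x 20 x 18 mm (along its y) with a 120 x 35 mm steel blade pointing along its +x. Origin under the middle of the stock.
- hammer: Bystander: loose hammer, 240 mm long, lying flat along its x axis, handle to -x.
Things that resemble listed ones, but are neither listed nor needed, are in the scene too. What is shaped like the side_rail_b but pink is not meant.

How it is judged (in metres and radians):
At the end, for the whole second after the job is handed in: Each rail lies flat along its own edge of the panel, longer edge outward, centred within 10 mm, gap 0 to 16 mm (8 meant), parallel within 0.12 rad, tilt under 0.1 rad, underside under 5 mm up, at rest. Plated rail at the notched end; bystanders moved under 30 mm (x of top_rail in the frame of panel between 0.081 and 0.097 m and y of top_rail in the frame of panel between -0.01 and 0.01 m and angle between the x axis of each of top_rail, bottom_rail and the x axis of panel, either way round below 0.12 rad and x of panel in the frame of top_rail below 0 m and x of bottom_rail in the frame of panel between -0.097 and -0.081 m and y of bottom_rail in the frame of panel between -0.01 and 0.01 m and x of panel in the frame of bottom_rail below 0 m and (((x of side_rail_a in the frame of panel between -0.01 and 0.01 m and y of side_rail_a in the frame of panel between 0.061 and 0.077 m and angle between the x axis of side_rail_a and the y axis of panel, either way round below 0.12 rad and x of panel in the frame of side_rail_a below 0 m) and (x of side_rail_b in the frame of panel between -0.01 and 0.01 m and y of side_rail_b in the frame of panel between -0.077 and -0.061 m and angle between the x axis of side_rail_b and the y axis of panel, either way round below 0.12 rad and x of panel in the frame of side_rail_b below 0 m)) or ((x of side_rail_a in the frame of panel between -0.01 and 0.01 m and y of side_rail_a in the frame of panel between -0.077 and -0.061 m and angle between the x axis of side_rail_a and the y axis of panel, either way round below 0.12 rad and x of panel in the frame of side_rail_a below 0 m) and (x of side_rail_b in the frame of panel between -0.01 and 0.01 m and y of side_rail_b in the frame of panel between 0.061 and 0.077 m and angle between the x axis of side_rail_b and the y axis of panel, either way round below 0.12 rad and x of panel in the frame of side_rail_b below 0 m))) and angle between each of top_rail, bottom_rail, side_rail_a, side_rail_b's own z axis and vertical below 0.1 rad and height (world z) of each of top_rail, bottom_rail, side_rail_a, side_rail_b below 0.005 m and linear speed of each of top_rail, bottom_rail, side_rail_a, side_rail_b below 0.02 m/s); the robot touches nothing.
It fails at once if the glue bottle is shifted by more than 30 mm (distance of glue from where it was at the start of the episode above 0.03 m).
It fails at once if the try square is shifted by more than 30 mm (distance of try_square from where it was at the start of the episode above 0.03 m).
It fails at once if the hammer is shifted by more than 30 mm (distance of hammer from where it was at the start of the episode above 0.03 m).
It also fails if it takes over 99 s, if anything falls off the work surface, if the arm or the gripper's body presses on something with over 40 N, if the wrist force passes 120 N, or if a joint passes its speed limit or range.

ROBOT

A 6-joint arm with a two-finger parallel gripper is mounted at the origin on the work surface. World frame = base frame: x ahead of the robot, y to its left, z up, the work surface at z = 0. Lengths are in mm, angles in rad, forces in N, time in s.
With the tool pointing down it reaches from about 350 to 775 mm from the base axis. Payload 7.3 kg.
Tool frame: the origin (TCP) lies at the centre of the arm's flange, where the gripper is bolted on; the fingertips stand 178 mm ahead of it and the grasp point (between the pads) lies 159 mm ahead of it; z points along the fingers, y is the direction in which the jaws open and shut (so a half turn about z gives the same grasp; the last joint's range is limited). The gripper opens to 92 mm and grips with 3 to 60 N. Pads are 19 mm wide; open, the fingers measure 130 mm over their backs; the gripper's body (75 mm by 190 mm) begins 47 mm behind the grasp point.
Start: joints at [-0.146, 0.342, 1.524, -0, 1.275, -0.146], TCP at [525.003, 0.022, 404.741] pointing down, gripper open.
Joint ranges: [-2.53, 2.53], [-0.77, 2.02], [0.04, 2.7], [-1, 4.14], [0.28, 2.66], [-3.11, 3.11]. Speed limits (rad/s): [2.57, 2.57, 3.14, 3.14, 3.14, 3.14].

INTERFACE

Orientations are given as [roll, pitch, yaw] about the fixed x, y, z axes, in that order (R = Rz(yaw) Ry(pitch) Rx(roll)).
In Python, from plant import status, viewer, ticket gives the robot as it stands.
- The arm moves only by the tool play_rows, never from a script. Its argument "commands" is a list of rows, each an object with "offset": the shift along the tool's x, y, z in m, a list of three; "twist": the turn about the tool's z in degrees. A call has 1 to 5 rows; each row shifts and turns the commanded pose from where the row before left it, along the tool's axes as they then stand; what a row does not reach is not made up. A row lasts 1/10 s, in which the tool goes at most 50 mm and 8.59 degrees, less where a joint would pass 70% of its speed; a pose out of reach is approached as far as the arm can. A call with a gripper value outside its range is refused whole. "jaw" is the closure in counts, from 0 (fully open) to 255 (shut), set as the call begins (left out, the last holds). The fingers move at their own pace and stop on an object; the grip force is fixed at half the most. Time passes only in rows, so rows that do not move let the fingers close. It gives the time, the measured TCP pose, the force and the opening at its end, in the units of the state.
- status.get_obs(): the state, without advancing time (a new reading comes with each control period).
- viewer.capture(name): name is "scene" or "side" or "wrist"; returns the picture (400x640x3 uint8, red, green, blue); there is no depth.
- viewer.camera_params(name): a dict with "fov_y" (degrees; the focal length in pixels is half the picture's height over the tangent of half this angle, whatever the lens; pixels are square), "cx", "cy" (the principal point, pixels), "rvec" (rotation vector, rad) and "tvec" (3), from world to camera coordinates, as OpenCV has them; the wrist camera has in their place "T_tool_cam" (4x4, takes a point from camera to tool coordinates, whose origin is the TCP and whose axes are the flange's). Camera axes: x right, y down, z forward; pixel columns grow to the right and rows downward; lengths in mm; the calibration is good to about 2 mm. A picture is of the moment at which its call begins: read the wrist's pose just before it. camera_params takes no time and is no camera call.
- ticket.close_job(): hands the job in, once; it reports no verdict.
The state is a dict: "time": time; "joint_positions": joint angles; "dq": joint speeds; "tau": joint torques, N m; "tool_pos": TCP position; "tcp_rot": TCP orientation; "contact_force": force on the tool from outside, world axes, zero at the start; "moment": the same for the moment, N m; "grip_width": finger opening in mm.
Only numpy, scipy, OpenCV 4.12 (cv2) and the standard library are available. Lean on these libraries where they do the work, as an engineer would, in place of code of your own. Each camera call takes 0.05 s, during which the arm holds its last target.

## Working session

There is one attempt and no reset: what is moved stays moved. The work goes in short steps, Python scripts to look and compute and a tool call to move; the robot and the scene stay as the last step left them, time stands still between calls to the robot, and variables do not carry over. Pictures are saved under pics/ and viewed, and the job is handed in when it is done.

Besides the shell and the picture viewer there is one more tool, called after "Request:" as name([rows], argument=value, ...), one row to a line, values as JSON. play_rows: Moves the arm, as the interface text tells. Its arguments: {"type":"object","properties":{"commands":{"type":"array"},"jaw":{"type":"number"}},"required":["commands"]}

```bash
ls; mkdir -p pics; python3 - <<'E'
from plant import status, viewer
import cv2, json
print(status.get_obs())
for n in ("scene","side","wrist"):
    print(n, viewer.camera_params(n))
    im=viewer.capture(n); cv2.imwrite(f"pics/{n}0.png", im[:,:,::-1])
E
```

```text
pics
{'time': 0.0, 'joint_positions': array([-1.45984010e-01,  3.42736054e-01,  1.52502549e+00, -1.38388839e-05,
        1.27541713e+00, -1.46039145e-01]), 'dq': array([-0.00062464,  0.00138951, -0.00083064, -0.00136743, -0.00065178,
        0.00033258]), 'tau': array([ 7.61924657e-04, -4.31245601e+01, -2.44219762e+01,  7.17750052e-02,
        5.59406646e-02, -1.04314388e-04]), 'tool_pos': array([5.24861726e+02, 4.91089876e-02, 4.04034877e+02]), 'tcp_rot': array([-3.14002159e+00, -2.17706248e-04,  1.57085533e+00]), 'contact_force': array([-0.17506667, -0.02834607,  0.07074071]), 'moment': array([ 0.03838614, -0.01544029, -0.04820015]), 'grip_width': 91.79264774836683}
scene {'fov_y': 45.413894237758164, 'cx': 325.4438407799435, 'cy': 199.21402409792597, 'rvec': array([ 1.94607473,  1.48165413, -0.62795394]), 'tvec': array([ -18.25561196, -391.62128806, 2186.54856314])}
side {'fov_y': 45.963329889340564, 'cx': 313.76774593582, 'cy': 208.91918524551664, 'rvec': array([ 2.08781261, -0.28210896,  0.17635388]), 'tvec': array([-619.06947196,   59.75773526, 1292.67730356])}
wrist {'fov_y': 69.04820580221329, 'cx': 324.2389528911881, 'cy': 193.34615303055034, 'T_tool_cam': array([[ 1.23793533e-04, -9.56982414e-01, -2.90145900e-01,
         7.84754318e+01],
       [ 9.99999959e-01,  4.31034137e-05,  2.84492455e-04,
         6.24740998e-01],
       [-2.59747998e-04, -2.90145923e-01,  9.56982380e-01,
         1.95907195e+01],
       [ 0.00000000e+00,  0.00000000e+00,  0.00000000e+00,
         1.00000000e+00]])}
```

View pics/scene0.png

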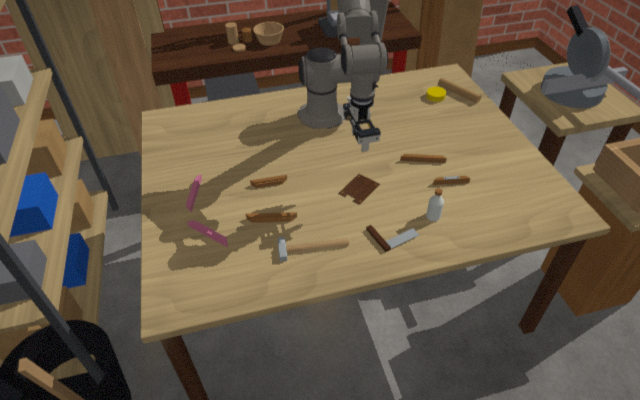

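View pics/side0.png

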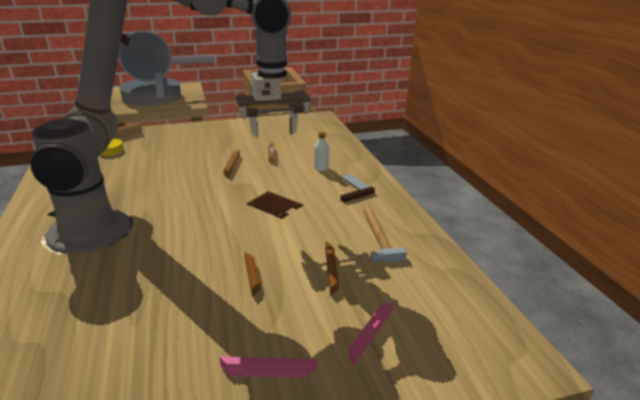

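View pics/wrist0.png

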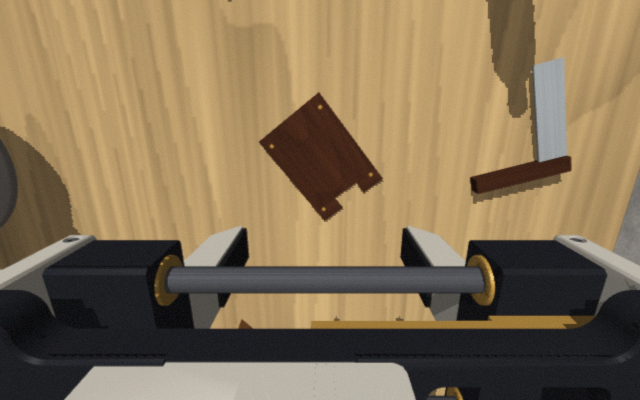

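```bash
python3 - <<'E'
import cv2, numpy as np
im=cv2.imread("pics/scene0.png")
a=im[130:270,170:490]; cv2.imwrite("pics/c1.png",cv2.resize(a,None,fx=2.5,fy=2.5,interpolation=cv2.INTER_CUBIC))
im=cv2.imread("pics/side0.png")
a=im[130:310,200:420]; cv2.imwrite("pics/c2.png",cv2.resize(a,None,fx=3.3,fy=3.3,interpolation=cv2.INTER_CUBIC))
E
```

```text
(no output)
```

View pics/c1.png

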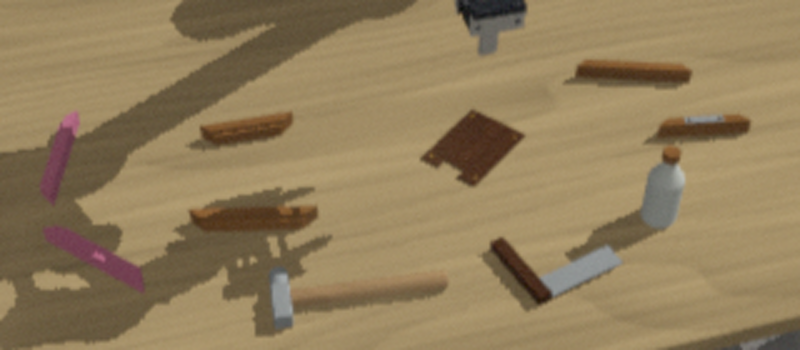

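View pics/c2.png

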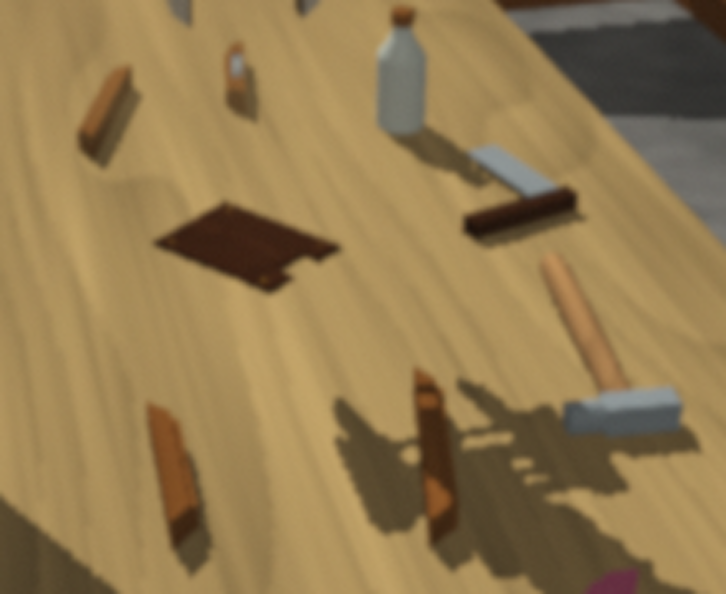

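```bash
cat > h.py <<'E'
import numpy as np, cv2
from scipy.spatial.transform import Rotation as R
from plant import status, viewer
def K(p):
    f=200/np.tan(np.radians(p["fov_y"]/2)); return np.array([[f,0,p["cx"]],[0,f,p["cy"]],[0,0,1]])
def toolT(o=None):
    o=o or status.get_obs()
    T=np.eye(4); T[:3,:3]=R.from_euler("xyz",o["tcp_rot"]).as_matrix(); T[:3,3]=o["tool_pos"]; return T
def campose(name,T=None):
    """returns K, R(cam->world), C"""
    p=viewer.camera_params(name)
    if name=="wrist":
        M=(toolT() if T is None else T)@p["T_tool_cam"]; return K(p),M[:3,:3],M[:3,3]
    Rm=cv2.Rodrigues(p["rvec"])[0]; return K(p),Rm.T,-Rm.T@p["tvec"]
def cast(cp,uv,z):
    k,Rm,C=cp; uv=np.atleast_2d(uv).astype(float)
    d=(Rm@np.linalg.inv(k)@np.c_[uv,np.ones(len(uv))].T).T
    return C+d*((z-C[2])/d[:,2])[:,None]
def tri(cps,uvs):
    A=np.zeros((3,3));b=np.zeros(3)
    for cp,uv in zip(cps,uvs):
        k,Rm,C=cp; d=Rm@np.linalg.inv(k)@np.r_[uv,1.]; d/=np.linalg.norm(d); P=np.eye(3)-np.outer(d,d); A+=P;b+=P@C
    return np.linalg.solve(A,b)
def proj(cp,X):
    k,Rm,C=cp; X=np.atleast_2d(X); c=(Rm.T@(X-C).T); q=k@c; return (q[:2]/q[2]).T
def snap(fn):
    """wrist picture + its pose, saved"""
    o=status.get_obs(); T=toolT(o); im=viewer.capture("wrist")
    cv2.imwrite(f"pics/{fn}.png",im[:,:,::-1]); np.save(f"pics/{fn}.npy",T); return im,T,o
E
python3 - <<'E'
from h import *
np.set_printoptions(precision=0,suppress=True)
s=campose("scene"); d=campose("side"); w=campose("wrist")
print(s[2],d[2],w[2])
for n,uv in dict(r1=(268,181),r2=(272,216),r3=(423,158),r4=(451,181),glue=(434,218),sq=(378,238),ham_head=(283,250),ham_end=(348,243),panel=(359,188),pinkA=(194,193),pinkB=(208,233)).items(): print(n,cast(s,uv,10 if n!='glue' else 0)[0,:2])
for n,uv in dict(r1=(252,273),r2=(331,268),r3=(232,164),r4=(272,154),panel=(275,204),glue=(321,168),hamh=(388,255),base=(88,232)).items(): print(n,cast(d,uv,10)[0,:2])
print("wrist panel",cast(w,[(320,93),(260,142),(325,221),(382,180)],3))
E
```

```text
[1773. -452. 1260.] [  294. -1210.   713.] [526.  79. 385.]
r1 [ 395. -319.]
r2 [ 582. -339.]
r3 [430. 313.]
r4 [587. 361.]
glue [740. 222.]
sq [783.  -7.]
ham_head [ 747. -332.]
ham_end [ 777. -113.]
panel [528.   8.]
pinkA [ 385. -601.]
pinkB [ 602. -568.]
r1 [ 402. -313.]
r2 [ 590. -343.]
r3 [434. 311.]
r4 [586. 361.]
panel [522.  -2.]
glue [726. 202.]
hamh [ 746. -329.]
base [  5. -24.]
wrist panel [[520.  93.   3.]
 [442.  33.   3.]
 [526. -78.   3.]
 [603. -18.   3.]]
```

Request:
play_rows([
  {"offset":[0.045,0,0],"twist":0},
  {"offset":[0.045,0,0],"twist":0},
  {"offset":[0.045,0,0],"twist":0},
  {"offset":[0.045,0,0],"twist":0},
  {"offset":[0.04,0,0],"twist":0},
])

```text
time: 0.65
tool_pos: [524.6, 222.1, 404.5]
tcp_rot: [-3.141, 0.0, 1.571]
contact_force: [0.5, -0.1, -0.5]
grip_width: 92.2
```

Request:
play_rows([
  {"offset":[0,0,0],"twist":0},
  {"offset":[0,0,0],"twist":0},
  {"offset":[0,0,0],"twist":0},
])

```text
time: 0.95
tool_pos: [525.1, 219.2, 404.5]
tcp_rot: [-3.141, 0.001, 1.57]
contact_force: [0.2, 1.0, -0.4]
grip_width: 92.1
```

```bash
python3 - <<'E'
from h import *
im,T,o=snap("wL1"); print(o["time"],o["tool_pos"],o["tcp_rot"],abs(o["dq"]).max())
E
```

```text
0.95 [525.0646644  219.23825819 404.47933854] [-3.14111050e+00  6.14593472e-04  1.57020310e+00] 0.015025963356337045
```

View pics/wL1.png

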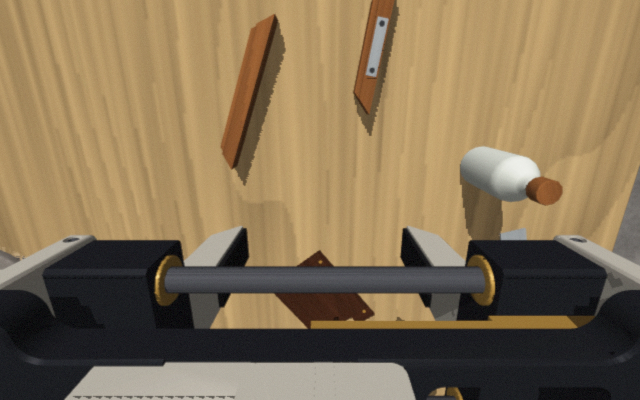

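Request:
play_rows([
  {"offset":[0.04,0,0.02],"twist":0},
  {"offset":[0.04,0,0.02],"twist":0},
  {"offset":[0.03,0,0],"twist":0},
  {"offset":[0,0,0],"twist":0},
  {"offset":[0,0,0],"twist":0},
])

```text
time: 1.5
tool_pos: [525.3, 329.2, 364.6]
tcp_rot: [-3.142, 0.001, 1.57]
contact_force: [-0.1, -0.7, 0.8]
grip_width: 91.8
```

```bash
python3 - <<'E'
from h import *
im,T,o=snap("wL2"); print(o["time"],o["tool_pos"],o["tcp_rot"],abs(o["dq"]).max())
a=cv2.imread("pics/wL1.png")[0:190,200:420]; b=im[0:235,140:480,::-1]
cv2.imwrite("pics/wL1c.png",cv2.resize(a,None,fx=3,fy=3,interpolation=cv2.INTER_CUBIC))
cv2.imwrite("pics/wL2c.png",cv2.resize(b,None,fx=2.3,fy=2.3,interpolation=cv2.INTER_CUBIC))
E
```

```text
1.5 [525.3165108  329.23247368 364.61177502] [-3.14151593e+00  6.58100787e-04  1.57047572e+00] 0.023328034742077862
```

View pics/wL1c.png

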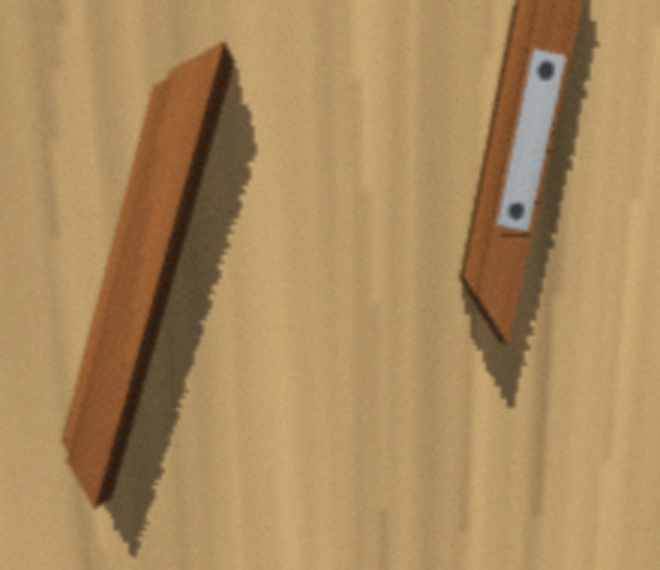

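View pics/wL2c.png

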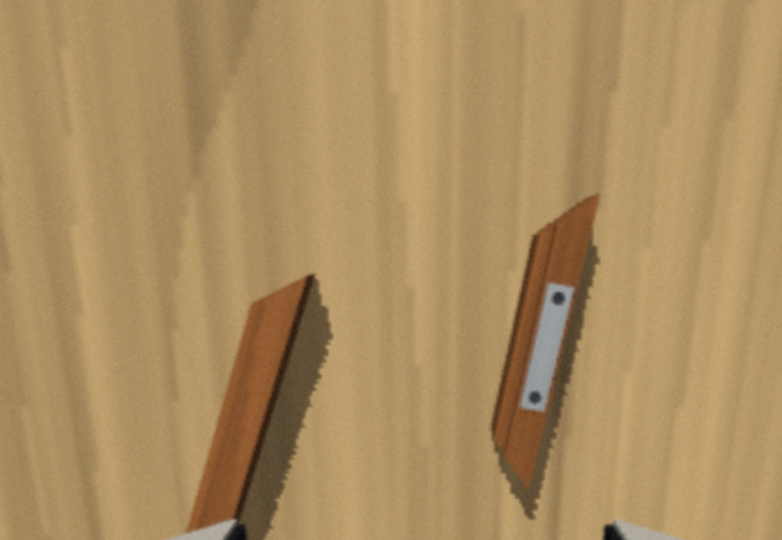

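```bash
cat >> h.py <<'E'
def rail(cp,o1,o2,i1,i2,zo=26,zi=20):
    """outer top corners, inner lip corners -> centre (xy), +x angle deg"""
    O=cast(cp,[o1,o2],zo)[:,:2]; I=cast(cp,[i1,i2],zi)[:,:2]
    u=(O[1]-O[0]); L=np.linalg.norm(u); u/=L; n=np.array([u[1],-u[0]])
    if n@(O.mean(0)-I.mean(0))<0: n=-n
    w=n@(O.mean(0)-I.mean(0)); Li=np.linalg.norm(I[1]-I[0])
    c=O.mean(0)-11*n; ci=I.mean(0)+11*n
    v=(I[1]-I[0])/Li
    print("outer L %.1f inner L %.1f width %.1f; c from outer %s, from inner %s; +x angle %.1f deg (inner dir diff %.1f)"%(L,Li,w,c.round(1),ci.round(1),np.degrees(np.arctan2(n[1],n[0])),np.degrees(np.arcsin(np.clip(u[0]*v[1]-u[1]*v[0],-1,1)))))
    return (c+ci)/2,n
E
python3 - <<'E'
from h import *
T1,T2=np.load("pics/wL1.npy"),np.load("pics/wL2.npy"); c1,c2=campose("wrist",T1),campose("wrist",T2)
A=lambda x,y:(200+x/3,y/3); B=lambda x,y:(140+x/2.3,y/2.3)
print("r4 outer corner",tri([c1,c2],[A(506,343),B(532,490)]),"r3 outer far corner",tri([c1,c2],[A(225,43),B(313,275)]))
print("plate screw",tri([c1,c2],[A(516,211),B(535,398)]))
print("r3 wL1"); rail(c1,A(225,43),A(97,506),A(155,85),A(66,440))
print("r4 wL2"); rail(c2,B(599,195),B(532,490),B(535,237),B(494,430))
E
```

```text
r4 outer corner [579.60880713 287.16538595  27.43658561] r3 outer far corner [472.97564253 392.74566271  22.78989612]
plate screw [579.79730789 335.2687437   29.04320469]
r3 wL1
outer L 181.8 inner L 139.9 width 21.3; c from outer [430.8 310.3], from inner [431.5 310.1]; +x angle -20.0 deg (inner dir diff 0.5)
r4 wL2
outer L 142.9 inner L 94.4 width 23.9; c from outer [581.9 358.9], from inner [580.4 361.4]; +x angle -9.4 deg (inner dir diff -0.5)
```

Request:
play_rows([
  {"offset":[0.015,0.028,0.03],"twist":0},
  {"offset":[0.015,0.028,0.03],"twist":0},
  {"offset":[0,0,0.04],"twist":4.7},
  {"offset":[0,0,0.03],"twist":4.7},
  {"offset":[0,0,0],"twist":0},
])

```text
time: 2.05
tool_pos: [580.5, 357.5, 230.0]
tcp_rot: [-3.134, 0.006, 1.404]
contact_force: [-0.8, -0.2, -0.6]
grip_width: 91.5
```

Request:
play_rows([
  {"offset":[0,0,0],"twist":0},
])

```text
time: 2.15
tool_pos: [581.7, 358.8, 235.8]
tcp_rot: [3.141, -0.0, 1.407]
contact_force: [0.4, -0.1, 1.1]
grip_width: 91.8
```

```bash
python3 - <<'E'
from h import *
im,T,o=snap("wg1"); print(o["time"],o["tool_pos"],np.degrees(o["tcp_rot"]),abs(o["dq"]).max())
E
```

```text
2.15 [581.74426148 358.80274053 235.75259215] [ 1.79972194e+02 -4.52280213e-03  8.06290267e+01] 0.038413330355069795
```

View pics/wg1.png

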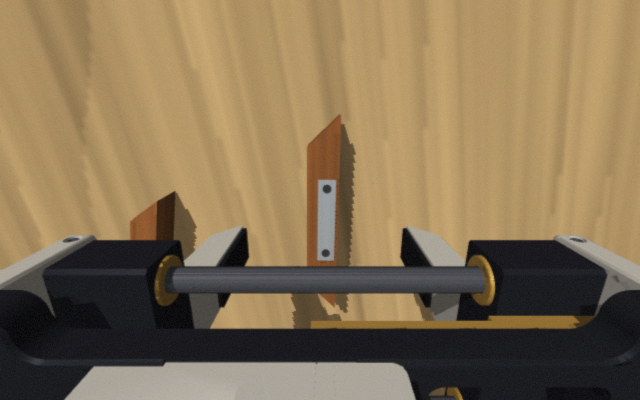

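Request:
play_rows([
  {"offset":[0,0,0.025],"twist":0},
  {"offset":[0,0,0.02],"twist":0},
  {"offset":[0,0,0.005],"twist":0},
  {"offset":[0,0,0],"twist":0},
])

```text
time: 2.6
tool_pos: [581.4, 359.9, 186.3]
tcp_rot: [3.14, -0.001, 1.407]
contact_force: [0.7, -0.9, 0.2]
grip_width: 91.9
```

Request:
play_rows([
  {"offset":[0,0,0],"twist":0},
  {"offset":[0,0,0],"twist":0},
  {"offset":[0,0,0],"twist":0},
  {"offset":[0,0,0],"twist":0},
  {"offset":[0,0,0],"twist":0},
], jaw=220)

```text
time: 3.1
tool_pos: [581.0, 360.1, 185.0]
tcp_rot: [3.141, -0.0, 1.407]
contact_force: [0.1, -0.2, -0.5]
grip_width: 56.4
```

Request:
play_rows([
  {"offset":[0,0,0],"twist":0},
  {"offset":[0,0,0],"twist":0},
  {"offset":[0,0,0],"twist":0},
  {"offset":[0,0,0],"twist":0},
  {"offset":[0,0,0],"twist":0},
])

```text
time: 3.6
tool_pos: [581.0, 360.0, 184.7]
tcp_rot: [3.142, 0.0, 1.407]
contact_force: [-0.0, -0.6, 0.5]
grip_width: 21.5
```

```bash
python3 - <<'E'
from h import *
im=cv2.imread("pics/wrist0.png")
T=np.eye(4); T[:3,:3]=R.from_euler("xyz",[-3.14002159e+00,-2.17706248e-04,1.57085533e+00]).as_matrix(); T[:3,3]=[524.86,0.05,404.03]
np.save("pics/wrist0.npy",T)
cp=campose("wrist",T)
g=im[80:235,240:400].astype(int)
m=((g[:,:,2]<110)).astype(np.uint8)*255
m=cv2.morphologyEx(m,cv2.MORPH_CLOSE,np.ones((5,5)))
cs,_=cv2.findContours(m,cv2.RETR_EXTERNAL,cv2.CHAIN_APPROX_NONE)
c=max(cs,key=cv2.contourArea).reshape(-1,2)+[240,80]
X=cast(cp,c,3)[:,:2].astype(np.float32)
r=cv2.minAreaRect(X); print(r); print(cv2.boxPoints(r))
v=im.copy(); cv2.drawContours(v,[c.reshape(-1,1,2)],-1,(0,255,0),1); cv2.imwrite("pics/pan.png",cv2.resize(v[80:235,240:400],None,fx=3,fy=3,interpolation=cv2.INTER_NEAREST))
E
```

```text
((521.5068359375, 8.28204345703125), (100.04591369628906, 140.8814697265625), 37.62739181518555)
[[438.88303   33.530746]
 [524.89453  -78.04707 ]
 [604.1306   -16.96666 ]
 [518.11914   94.61116 ]]
```

View pics/pan.png

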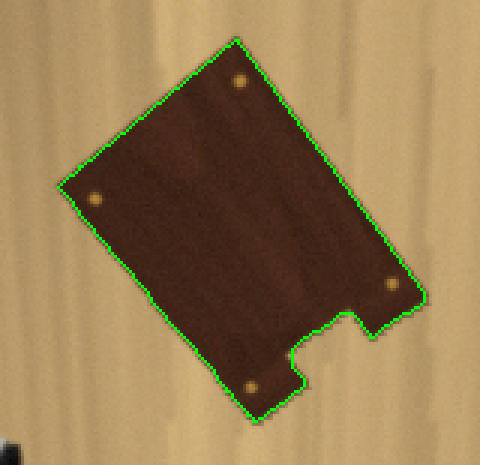

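Request:
play_rows([
  {"offset":[0,0,-0.02],"twist":0},
  {"offset":[0,0,-0.03],"twist":7.2},
  {"offset":[0,0,-0.03],"twist":7.2},
  {"offset":[0,0,0],"twist":7.2},
  {"offset":[0,0,0],"twist":7.2},
])

```text
time: 4.1
tool_pos: [581.2, 360.1, 266.2]
tcp_rot: [3.14, -0.002, 0.899]
contact_force: [0.5, -1.1, -1.4]
grip_width: 21.9
```

Request:
play_rows([
  {"offset":[0,0,0],"twist":7.2},
  {"offset":[0,0,0],"twist":7.0},
  {"offset":[0,0,0],"twist":0},
  {"offset":[0,0,0],"twist":0},
])

```text
time: 4.5
tool_pos: [581.0, 360.0, 264.6]
tcp_rot: [3.142, 0.0, 0.66]
contact_force: [0.6, -0.1, -0.9]
grip_width: 21.8
```

Request:
play_rows([
  {"offset":[-0.026,0.033,0],"twist":0},
  {"offset":[-0.026,0.033,0],"twist":0},
  {"offset":[-0.026,0.033,0],"twist":0},
  {"offset":[-0.026,0.033,0],"twist":0},
  {"offset":[-0.026,0.033,0],"twist":0},
])

```text
time: 5.0
tool_pos: [578.4, 148.4, 264.9]
tcp_rot: [3.141, -0.0, 0.66]
contact_force: [1.5, 0.3, -0.4]
grip_width: 22.1
```

Request:
play_rows([
  {"offset":[-0.026,0.033,0],"twist":0},
  {"offset":[-0.026,0.033,0],"twist":0},
  {"offset":[-0.026,0.033,0],"twist":0},
  {"offset":[-0.026,0.033,0],"twist":0},
  {"offset":[-0.026,0.033,0],"twist":0},
])

```text
time: 5.5
tool_pos: [576.2, -61.8, 265.0]
tcp_rot: [3.141, -0.0, 0.659]
contact_force: [0.3, 0.0, -0.8]
grip_width: 21.6
```

Request:
play_rows([
  {"offset":[0,0,0],"twist":0},
  {"offset":[0,0,0],"twist":0},
  {"offset":[0,0,0],"twist":0},
])

```text
time: 5.8
tool_pos: [576.3, -59.2, 264.7]
tcp_rot: [-3.141, -0.0, 0.658]
contact_force: [-0.5, 0.7, -1.1]
grip_width: 21.6
```

```bash
cat >> h.py <<'E'
def to(xy,ang=None,o=None):
    """offset in tool axes (mm) to world xy; twist deg to bring tool-y to world angle ang (mod 180)"""
    o=o or status.get_obs(); T=toolT(o); d=np.r_[xy,o["tool_pos"][2]]-o["tool_pos"]; t=T[:3,:3].T@d
    ya=np.degrees(np.arctan2(T[1,1],T[0,1])); s="t %.2f pos %s yang %.2f offset %s"%(o["time"],o["tool_pos"].round(1),ya,t.round(1))
    if ang is not None: s+=" twist %.1f"%(-((ang-ya+90)%180-90))
    print(s,"q6 %.2f q1 %.2f"%(o["joint_positions"][5],o["joint_positions"][0]),"grip %.1f"%o["grip_width"])
E
python3 - <<'E'
from h import *
im,T,o=snap("wp1"); to((576.3,-62.5),-52.4,o)
E
```

```text
t 5.80 pos [576.3 -59.2 264.7] yang -52.30 offset [-2.   2.6 -0. ] twist 0.1 q6 0.68 q1 -0.23 grip 21.6
```

View pics/wp1.png

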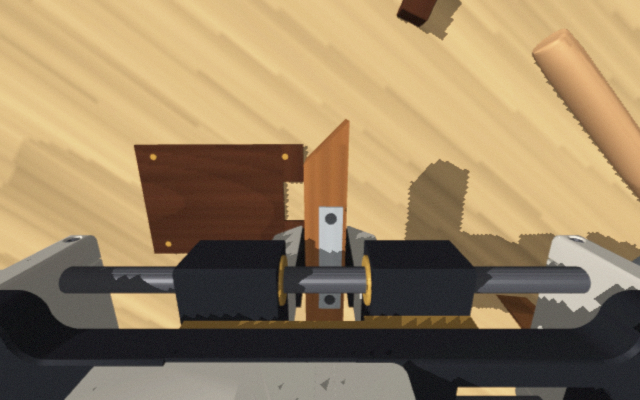

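```bash
python3 - <<'E'
from h import *
cp=campose("wrist",np.load("pics/wp1.npy"))
im=cv2.imread("pics/wp1.png")
cv2.imwrite("pics/wp1c.png",cv2.resize(im[100:270,120:370],None,fx=3,fy=3,interpolation=cv2.INTER_CUBIC))
X=cast(cp,[(135,145),(303,145),(153,253)],3)[:,:2]; print(X)
print([np.degrees(np.arctan2(*(X[1]-X[0])[::-1])),np.linalg.norm(X[1]-X[0]),np.linalg.norm(X[2]-X[0])])
print("rail outer tip",cast(cp,(348,120),106))
n=np.array([.610,-.792]);print("expected",np.array([576.3,-59.2])+11*n+72*np.array([.792,.610]))
# predicted panel corners
c=np.array([522,8]);y=np.array([.792,.610])
for s in ((-1,1),(1,1),(-1,-1)): print(s,c+s[0]*70*n+s[1]*50*y)
E
```

```text
[[518.2660689   93.60425787]
 [603.42721126 -16.53287299]
 [438.09116338  34.28613107]]
[np.float64(-52.28779101430614), np.float64(139.22143428142334), np.float64(99.73292156491756)]
rail outer tip [[640.70901624 -23.96045027 106.        ]]
expected [640.034 -23.992]
(-1, 1) [518.9   93.94]
(1, 1) [604.3  -16.94]
(-1, -1) [439.7   32.94]
```

View pics/wp1c.png

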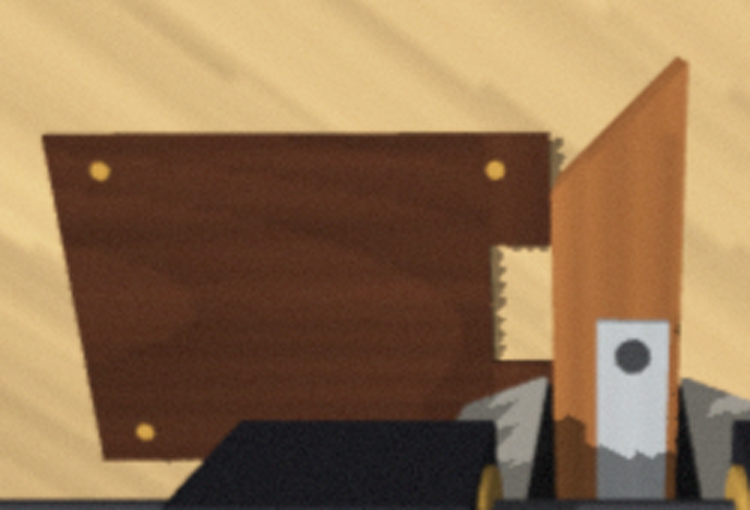

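Request:
play_rows([
  {"offset":[-0.002,0.0025,0.025],"twist":0},
  {"offset":[0,0,0.03],"twist":0},
  {"offset":[0,0,0.02],"twist":0},
  {"offset":[0,0,0.004],"twist":0},
  {"offset":[0,0,0],"twist":0},
])

```text
time: 6.35
tool_pos: [576.2, -61.8, 185.5]
tcp_rot: [-3.14, 0.001, 0.659]
contact_force: [0.6, 0.1, -1.1]
grip_width: 21.8
```

Request:
play_rows([
  {"offset":[0,0,0],"twist":0},
  {"offset":[0,0,0],"twist":0},
])

```text
time: 6.55
tool_pos: [576.6, -62.6, 186.2]
tcp_rot: [3.141, -0.001, 0.658]
contact_force: [-0.1, 0.5, -1.1]
grip_width: 21.6
```

Request:
play_rows([
  {"offset":[0,0,0.001],"twist":0},
  {"offset":[0,0,0],"twist":0},
])

```text
time: 6.75
tool_pos: [576.3, -63.1, 184.8]
tcp_rot: [3.141, -0.0, 0.657]
contact_force: [0.5, -0.7, -0.7]
grip_width: 21.7
```

Request:
play_rows([
  {"offset":[0,0,0],"twist":0},
  {"offset":[0,0,0],"twist":0},
  {"offset":[0,0,0],"twist":0},
], jaw=120)

```text
time: 7.05
tool_pos: [576.4, -63.3, 184.9]
tcp_rot: [3.141, -0.0, 0.656]
contact_force: [-0.4, -0.6, 0.1]
grip_width: 41.1
```

Request:
play_rows([
  {"offset":[0,0,-0.03],"twist":0},
  {"offset":[0,0,-0.045],"twist":0},
  {"offset":[0,0,-0.045],"twist":0},
  {"offset":[0,0,-0.04],"twist":0},
  {"offset":[0,0,0],"twist":0},
])

```text
time: 7.55
tool_pos: [577.4, -63.5, 351.2]
tcp_rot: [3.132, -0.008, 0.656]
contact_force: [0.4, -0.6, 1.0]
grip_width: 48.6
```

Request:
play_rows([
  {"offset":[0,0,0],"twist":0},
])

```text
time: 7.65
tool_pos: [576.2, -63.3, 345.6]
tcp_rot: [3.14, -0.001, 0.656]
contact_force: [-0.6, 0.9, -1.2]
grip_width: 48.7
```

```bash
python3 - <<'E'
from h import *
im,T,o=snap("wp2"); to((576.3,-62.5),-52.4,o); to((431,310),-20,o); to((395,-319),0,o)
E
```

```text
t 7.65 pos [576.2 -63.3 345.6] yang -52.40 offset [ 0.5 -0.6 -0. ] twist -0.0 q6 0.67 q1 -0.24 grip 48.7
t 7.65 pos [576.2 -63.3 345.6] yang -52.40 offset [ 112.7 -384.4   -0.5] twist -32.4 q6 0.67 q1 -0.24 grip 48.7
t 7.65 pos [576.2 -63.3 345.6] yang -52.40 offset [-299.6   92.    -0.3] twist -52.4 q6 0.67 q1 -0.24 grip 48.7
```

View pics/wp2.png

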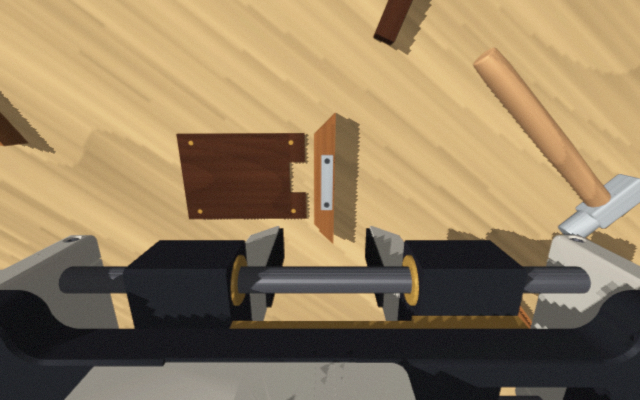

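Request:
play_rows([
  {"offset":[0.0125,-0.0427,0],"twist":0},
  {"offset":[0.0125,-0.0427,0],"twist":0},
  {"offset":[0.0125,-0.0427,0],"twist":0},
  {"offset":[0.0125,-0.0427,0],"twist":0},
  {"offset":[0.0125,-0.0427,0],"twist":0},
])

```text
time: 8.2
tool_pos: [494.3, 145.3, 342.9]
tcp_rot: [-3.14, 0.003, 0.656]
contact_force: [0.4, 1.3, -0.5]
grip_width: 48.6
```

Request:
play_rows([
  {"offset":[0.0125,-0.0427,0],"twist":0},
  {"offset":[0.0125,-0.0427,0],"twist":0},
  {"offset":[0.0125,-0.0427,0],"twist":0},
  {"offset":[0.0125,-0.0427,0],"twist":0},
  {"offset":[0,0,0.02],"twist":-8.1},
])

```text
time: 8.7
tool_pos: [429.0, 314.1, 324.8]
tcp_rot: [-3.141, -0.003, 0.803]
contact_force: [-0.0, -0.1, 0.1]
grip_width: 48.8
```

Request:
play_rows([
  {"offset":[0,0,0.03],"twist":-8.1},
  {"offset":[0,0,0.03],"twist":-8.1},
  {"offset":[0,0,0.03],"twist":-8.1},
  {"offset":[0,0,0],"twist":0},
  {"offset":[0,0,0],"twist":0},
])

```text
time: 9.2
tool_pos: [430.8, 309.7, 233.9]
tcp_rot: [-3.14, 0.002, 1.218]
contact_force: [-0.7, 0.2, 0.9]
grip_width: 48.6
```

```bash
python3 - <<'E'
from h import *
im,T,o=snap("wg2"); to((431,310),-20,o)
E
```

```text
t 9.20 pos [430.8 309.7 233.9] yang -20.22 offset [ 0.4  0.1 -0. ] twist -0.2 q6 0.83 q1 0.48 grip 48.6
```

View pics/wg2.png

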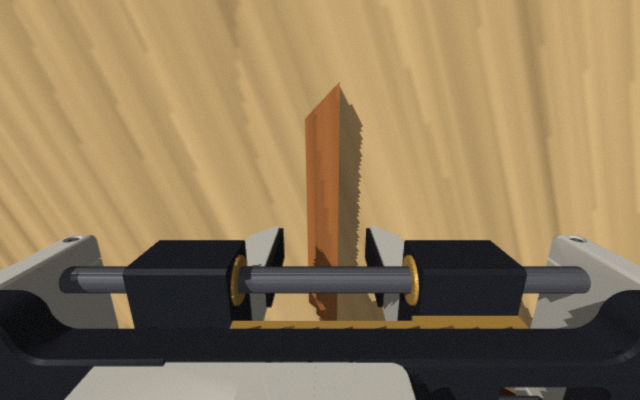

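```bash
python3 - <<'E'
from h import *
T=np.load("pics/wg2.npy"); cp=campose("wrist",T)
P=cast(cp,[(339,84),(305,118)],[26,20][0])-T[:3,3]; print(P@T[:3,:3])
E
```

```text
[[ 91.02504696   9.63214665 207.65068897]
 [ 71.0333366  -11.38316407 207.73745692]]
```

Request:
play_rows([
  {"offset":[0,0,0.025],"twist":0},
  {"offset":[0,0,0.02],"twist":0},
  {"offset":[0,0,0.004],"twist":0},
  {"offset":[0,0,0],"twist":0},
])

```text
time: 9.65
tool_pos: [431.3, 309.9, 186.5]
tcp_rot: [3.141, -0.001, 1.22]
contact_force: [0.8, 0.5, -0.3]
grip_width: 48.5
```

Request:
play_rows([
  {"offset":[0,0,0],"twist":0},
  {"offset":[0,0,0],"twist":0},
  {"offset":[0,0,0],"twist":0},
  {"offset":[0,0,0],"twist":0},
  {"offset":[0,0,0],"twist":0},
], jaw=220)

```text
time: 10.15
tool_pos: [431.1, 309.9, 186.3]
tcp_rot: [3.141, -0.001, 1.222]
contact_force: [-0.4, -1.0, 4.7]
grip_width: 21.9
```

Request:
play_rows([
  {"offset":[0,0,0],"twist":0},
  {"offset":[0,0,-0.02],"twist":0},
  {"offset":[0,0,-0.03],"twist":0},
  {"offset":[0,0,-0.03],"twist":-7.2},
  {"offset":[0,0,0],"twist":-7.2},
])

```text
time: 10.65
tool_pos: [431.9, 310.4, 269.4]
tcp_rot: [3.136, -0.004, 1.478]
contact_force: [0.4, 0.6, -0.6]
grip_width: 21.4
```

Request:
play_rows([
  {"offset":[0,0,0],"twist":-7.2},
  {"offset":[0,0,0],"twist":-7.2},
  {"offset":[0,0,0],"twist":-7.2},
  {"offset":[0,0,0],"twist":-7.2},
  {"offset":[0,0,0],"twist":-7.2},
])

```text
time: 11.15
tool_pos: [430.9, 309.8, 265.4]
tcp_rot: [-3.141, 0.0, 2.106]
contact_force: [-0.1, -0.9, 0.1]
grip_width: 22.2
```

Request:
play_rows([
  {"offset":[0,0,0],"twist":-7.2},
  {"offset":[0,0,0],"twist":0},
  {"offset":[0,0,0],"twist":0},
])

```text
time: 11.45
tool_pos: [430.9, 309.8, 265.5]
tcp_rot: [-3.141, -0.0, 2.224]
contact_force: [-0.2, -0.3, -0.3]
grip_width: 21.9
```

```bash
python3 - <<'E'
from h import *
c=np.array([521.6,8.2]);a=np.radians(-52.3);n=np.array([np.cos(a),np.sin(a)]);y=np.array([-n[1],n[0]])
for k,p in dict(top=c+89*n,bot=c-89*n,sp=c+69*y,sm=c-69*y).items(): print(k,p.round(1))
to(c+69*y,37.7)
E
```

```text
top [576.  -62.2]
bot [467.2  78.6]
sp [576.2  50.4]
sm [467. -34.]
t 11.45 pos [430.9 309.8 265.5] yang 37.41 offset [-294.3  -42.2    0. ] twist -0.3 q6 -0.17 q1 0.48 grip 21.9
```

Request:
play_rows([
  {"offset":[-0.042,-0.006,0],"twist":0},
  {"offset":[-0.042,-0.006,0],"twist":0},
  {"offset":[-0.042,-0.006,0],"twist":0},
  {"offset":[-0.042,-0.006,0],"twist":0},
  {"offset":[-0.042,-0.006,0],"twist":0},
])

```text
time: 11.95
tool_pos: [535.9, 123.6, 265.7]
tcp_rot: [3.141, 0.0, 2.224]
contact_force: [1.1, 0.1, -0.5]
grip_width: 21.7
```

Request:
play_rows([
  {"offset":[-0.042,-0.006,0],"twist":0},
  {"offset":[-0.042,-0.006,0],"twist":0},
  {"offset":[0,0,0],"twist":0},
  {"offset":[0,0,0],"twist":0},
  {"offset":[0,0,0],"twist":0},
])

```text
time: 12.45
tool_pos: [576.5, 52.1, 265.5]
tcp_rot: [-3.141, -0.001, 2.226]
contact_force: [-0.1, 0.4, -0.4]
grip_width: 21.8
```

```bash
python3 - <<'E'
from h import *
im,T,o=snap("wp3"); to((576.2,50.4),37.7,o)
E
```

```text
t 12.45 pos [576.5  52.1 265.5] yang 37.56 offset [-1.2 -1.3 -0. ] twist -0.1 q6 -0.70 q1 -0.04 grip 21.8
```

View pics/wp3.png

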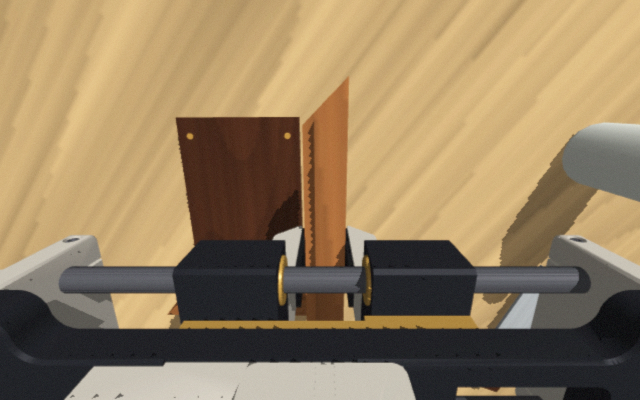

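```bash
python3 - <<'E'
from h import *
T=np.load("pics/wp3.npy"); cp=campose("wrist",T)
P=cast(cp,[(348,78)],105)-T[:3,3]; print(P@T[:3,:3])
P=cast(cp,[(178,118),(299,118)],3)-T[:3,3]; print(P@T[:3,:3])
E
```

```text
[[ 89.87213488  11.18016788 160.53990415]]
[[  68.14497492 -117.92772197  262.60555871]
 [  68.15831154  -19.95680994  262.53991105]]
```

Request:
play_rows([
  {"offset":[-0.001,-0.001,0.025],"twist":0},
  {"offset":[0,0,0.03],"twist":0},
  {"offset":[0,0,0.02],"twist":0},
  {"offset":[0,0,0.004],"twist":0},
  {"offset":[0,0,0],"twist":0},
])

```text
time: 13.0
tool_pos: [576.3, 51.3, 186.8]
tcp_rot: [-3.141, -0.001, 2.228]
contact_force: [-0.2, -0.1, -0.8]
grip_width: 21.6
```

Request:
play_rows([
  {"offset":[0,0,0],"twist":0},
  {"offset":[0,0,0],"twist":0},
])

```text
time: 13.2
tool_pos: [576.8, 50.6, 187.1]
tcp_rot: [3.141, 0.0, 2.228]
contact_force: [-0.7, -0.4, 0.0]
grip_width: 21.7
```

Request:
play_rows([
  {"offset":[0,0,0.001],"twist":0},
  {"offset":[0,0,0],"twist":0},
])

```text
time: 13.4
tool_pos: [577.0, 50.1, 186.1]
tcp_rot: [3.141, 0.0, 2.227]
contact_force: [0.1, 2.2, 1.8]
grip_width: 21.8
```

Request:
play_rows([
  {"offset":[0,0,0],"twist":0},
  {"offset":[0,0,0],"twist":0},
  {"offset":[0,0,0],"twist":0},
], jaw=120)

```text
time: 13.7
tool_pos: [576.9, 49.8, 185.7]
tcp_rot: [-3.142, 0.0, 2.227]
contact_force: [0.6, 0.1, -0.3]
grip_width: 41.3
```

Request:
play_rows([
  {"offset":[0,0,-0.03],"twist":0},
  {"offset":[0,0,-0.045],"twist":0},
  {"offset":[0,0,-0.045],"twist":0},
  {"offset":[0,0,-0.045],"twist":0},
  {"offset":[0,0,0],"twist":0},
])

```text
time: 14.2
tool_pos: [578.0, 49.8, 357.6]
tcp_rot: [3.132, 0.008, 2.227]
contact_force: [0.6, -0.3, -0.3]
grip_width: 48.7
```

```bash
python3 - <<'E'
from h import *
im,T,o=snap("wp4"); to((490,-200),0,o)
E
```

```text
t 14.20 pos [578.   49.8 357.6] yang 37.60 offset [-144.2 -222.2   -1. ] twist 37.6 q6 -0.70 q1 -0.05 grip 48.7
```

View pics/wp4.png

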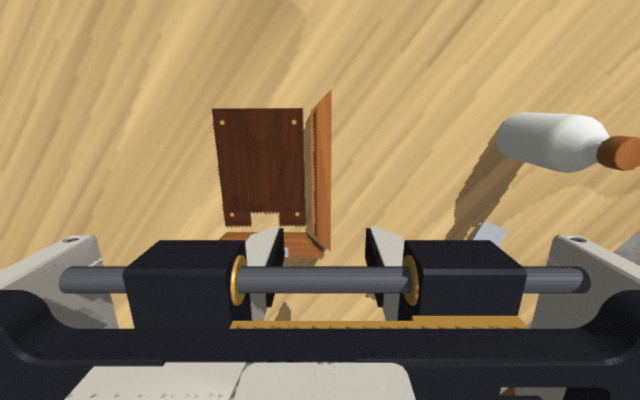

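Request:
play_rows([
  {"offset":[0,0,-0.02],"twist":7.5},
  {"offset":[0,0,-0.02],"twist":7.5},
  {"offset":[0,0,-0.01],"twist":7.5},
  {"offset":[0,0,-0.01],"twist":7.5},
  {"offset":[0,0,0],"twist":7.6},
])

```text
time: 14.75
tool_pos: [576.9, 49.8, 410.4]
tcp_rot: [-3.141, 0.0, 1.565]
contact_force: [0.3, -0.1, -0.1]
grip_width: 48.5
```

Request:
play_rows([
  {"offset":[-0.042,-0.009,0],"twist":0},
  {"offset":[-0.042,-0.009,0],"twist":0},
  {"offset":[-0.042,-0.009,0],"twist":0},
  {"offset":[-0.042,-0.009,0],"twist":0},
  {"offset":[-0.042,-0.009,0],"twist":0},
])

```text
time: 15.25
tool_pos: [531.1, -161.7, 408.9]
tcp_rot: [-3.139, -0.001, 1.571]
contact_force: [0.4, -1.0, -0.6]
grip_width: 48.7
```

Request:
play_rows([
  {"offset":[-0.042,-0.009,0],"twist":0},
  {"offset":[-0.042,-0.009,0],"twist":0},
  {"offset":[-0.042,-0.009,0],"twist":0},
  {"offset":[-0.042,-0.009,0],"twist":0},
  {"offset":[-0.042,-0.009,0],"twist":0},
])

```text
time: 15.75
tool_pos: [486.1, -371.8, 408.7]
tcp_rot: [-3.139, -0.002, 1.571]
contact_force: [0.5, -1.4, 0.0]
grip_width: 48.6
```

Request:
play_rows([
  {"offset":[0,0,0],"twist":0},
  {"offset":[0,0,0],"twist":0},
  {"offset":[0,0,0],"twist":0},
])

```text
time: 16.05
tool_pos: [487.1, -369.3, 409.6]
tcp_rot: [-3.14, -0.002, 1.571]
contact_force: [-0.7, 0.5, -0.1]
grip_width: 48.6
```

```bash
python3 - <<'E'
from h import *
im,T,o=snap("wR1"); to((490,-370),0,o)
E
```

```text
t 16.05 pos [ 487.1 -369.3  409.6] yang 0.03 offset [-0.7  2.9 -0. ] twist 0.0 q6 -0.77 q1 -0.77 grip 48.6
```

View pics/wR1.png

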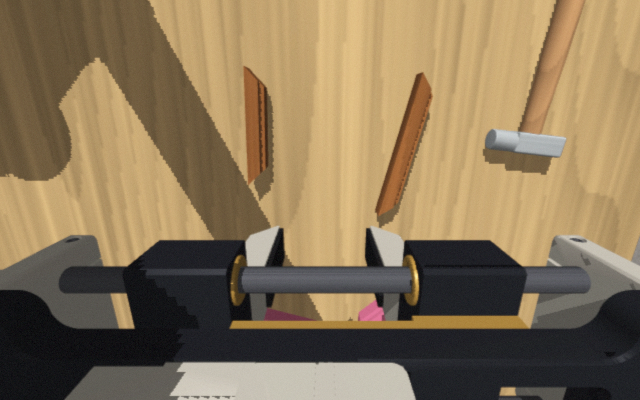

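```bash
python3 - <<'E'
import cv2
a=cv2.imread("pics/wR1.png")[55:225,230:450]
cv2.imwrite("pics/wR1c.png",cv2.resize(a,None,fx=3.5,fy=3.5,interpolation=cv2.INTER_CUBIC))
E
```

```text
(no output)
```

View pics/wR1c.png

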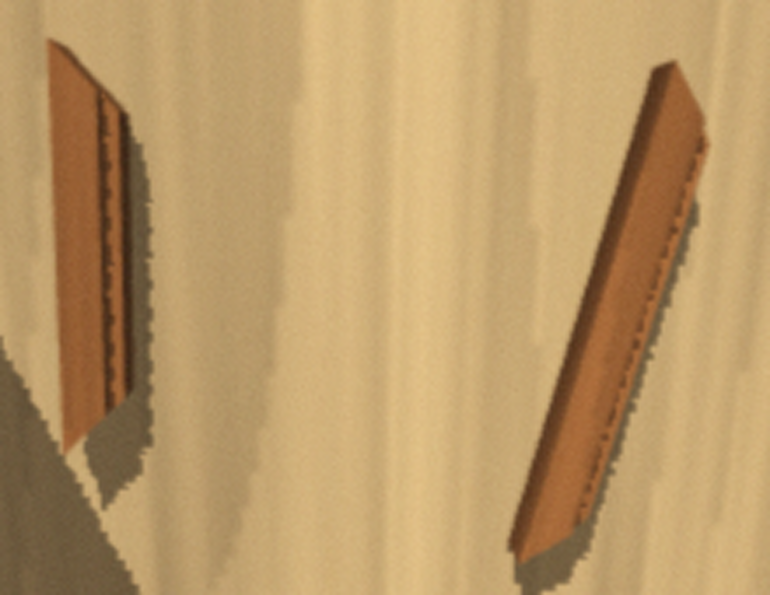

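```bash
python3 - <<'E'
from h import *
cp=campose("wrist",np.load("pics/wR1.npy"))
A=lambda x,y:(230+x/3.5,55+y/3.5)
print("r1"); c,n=rail(cp,A(48,40),A(66,453),A(124,112),A(127,390)); 
print("r2"); c,n=rail(cp,A(675,62),A(521,563),A(707,140),A(585,520)); 
to((394,-319),0)
E
```

```text
r1
outer L 141.3 inner L 96.8 width 22.7; c from outer [ 402.9 -318.2], from inner [ 403.6 -317.2]; +x angle 178.2 deg (inner dir diff -0.8)
r2
outer L 182.7 inner L 141.9 width 20.6; c from outer [ 591.9 -345.3], from inner [ 590.6 -344.8]; +x angle 166.9 deg (inner dir diff 0.1)
t 16.10 pos [ 487.3 -368.9  410.1] yang 0.08 offset [ 50.1 -93.2   0.1] twist 0.1 q6 -0.77 q1 -0.77 grip 48.4
```

Request:
play_rows([
  {"offset":[0.008,0.035,0.03],"twist":0},
  {"offset":[0.008,0.035,0.03],"twist":0},
  {"offset":[0.008,0.034,0.03],"twist":0},
  {"offset":[0,0,0.04],"twist":6.6},
  {"offset":[0,0,0.04],"twist":6.6},
])

```text
time: 16.6
tool_pos: [592.4, -343.6, 239.4]
tcp_rot: [3.141, 0.0, 1.34]
contact_force: [0.4, 0.4, -1.4]
grip_width: 48.7
```

Request:
play_rows([
  {"offset":[0,0,0],"twist":0},
  {"offset":[0,0,0],"twist":0},
  {"offset":[0,0,0],"twist":0},
])

```text
time: 16.9
tool_pos: [591.7, -346.2, 243.9]
tcp_rot: [3.137, 0.002, 1.343]
contact_force: [1.1, -0.5, 0.2]
grip_width: 49.0
```

```bash
python3 - <<'E'
from h import *
im,T,o=snap("wg3"); to((591.3,-345),-13.1,o)
cv2.imwrite("pics/wg3c.png",cv2.resize(im[70:240,230:420,::-1],None,fx=3.5,fy=3.5,interpolation=cv2.INTER_CUBIC))
E
```

```text
t 16.90 pos [ 591.7 -346.2  243.9] yang -13.04 offset [ 1.1 -0.6 -0. ] twist 0.1 q6 -0.41 q1 -0.64 grip 49.0
```

View pics/wg3c.png

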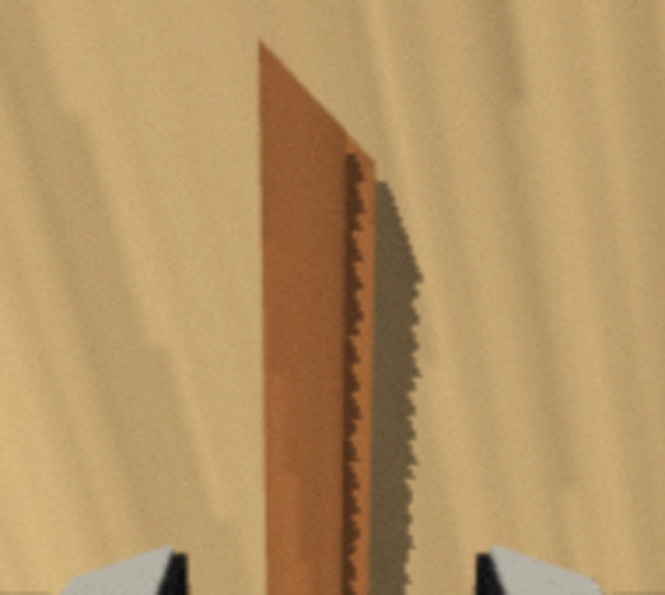

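```bash
python3 - <<'E'
from h import *
T=np.load("pics/wg3.npy"); cp=campose("wrist",T); c1=campose("wrist",np.load("pics/wR1.npy"))
A=lambda x,y:(230+x/3.5,55+y/3.5); B=lambda x,y:(230+x/3.5,70+y/3.5)
print((cast(cp,B(260,42),26)-T[:3,3])@T[:3,:3], (cast(cp,B(375,162),20)-T[:3,3])@T[:3,:3])
print("tri", tri([c1,cp],[A(675,62),B(260,42)]))
E
```

```text
[[ 92.78897317 -12.03817606 217.66673488]] [[ 71.42362578   9.45863164 223.80180889]]
tri [ 601.77287362 -253.72040885   26.45521045]
```

Request:
play_rows([
  {"offset":[0.001,-0.001,0.03],"twist":0},
  {"offset":[0,0,0.023],"twist":0},
  {"offset":[0,0,0.005],"twist":0},
  {"offset":[0,0,0],"twist":0},
  {"offset":[0,0,0],"twist":0},
])

```text
time: 17.45
tool_pos: [590.7, -345.4, 185.0]
tcp_rot: [3.138, 0.001, 1.341]
contact_force: [0.3, -0.9, 0.4]
grip_width: 48.5
```

Request:
play_rows([
  {"offset":[0,0,0],"twist":0},
  {"offset":[0,0,0],"twist":0},
  {"offset":[0,0,0],"twist":0},
  {"offset":[0,0,0],"twist":0},
  {"offset":[0,0,0],"twist":0},
], jaw=220)

```text
time: 17.95
tool_pos: [590.2, -345.0, 183.1]
tcp_rot: [3.141, 0.0, 1.34]
contact_force: [0.1, 0.0, 3.1]
grip_width: 21.6
```

Request:
play_rows([
  {"offset":[0,0,0],"twist":0},
  {"offset":[0,0,-0.02],"twist":0},
  {"offset":[0,0,-0.03],"twist":0},
  {"offset":[0,0,-0.03],"twist":0},
  {"offset":[0,0,0],"twist":-7.3},
])

```text
time: 18.45
tool_pos: [591.1, -345.6, 267.6]
tcp_rot: [3.134, 0.004, 1.469]
contact_force: [1.0, 0.3, -0.5]
grip_width: 21.7
```

Request:
play_rows([
  {"offset":[0,0,0],"twist":-7.3},
  {"offset":[0,0,0],"twist":-7.3},
  {"offset":[0,0,0],"twist":-7.3},
  {"offset":[0,0,0],"twist":-7.2},
  {"offset":[0,0,0],"twist":-7.2},
])

```text
time: 18.95
tool_pos: [590.1, -344.8, 262.2]
tcp_rot: [-3.141, -0.001, 2.107]
contact_force: [0.2, -1.3, -1.4]
grip_width: 21.4
```

Request:
play_rows([
  {"offset":[0,0,0],"twist":-7.2},
  {"offset":[0,0,0],"twist":0},
  {"offset":[0,0,0],"twist":0},
])

```text
time: 19.25
tool_pos: [590.1, -344.9, 262.4]
tcp_rot: [-3.142, -0.0, 2.224]
contact_force: [0.2, 0.4, -0.5]
grip_width: 21.7
```

```bash
python3 - <<'E'
from h import *
to((467,-34),37.7)
E
```

```text
t 19.25 pos [ 590.1 -344.9  262.4] yang 37.41 offset [3.217e+02 9.110e+01 2.000e-01] twist -0.3 q6 -1.29 q1 -0.64 grip 21.7
```

Request:
play_rows([
  {"offset":[0.04,0.0114,0],"twist":0},
  {"offset":[0.04,0.0114,0],"twist":0},
  {"offset":[0.04,0.0114,0],"twist":0},
  {"offset":[0.04,0.0114,0],"twist":0},
  {"offset":[0.04,0.0114,0],"twist":0},
])

```text
time: 19.75
tool_pos: [512.4, -150.3, 262.8]
tcp_rot: [3.141, 0.0, 2.224]
contact_force: [0.6, 0.3, -0.9]
grip_width: 21.8
```

Request:
play_rows([
  {"offset":[0.04,0.0114,0],"twist":0},
  {"offset":[0.04,0.0114,0],"twist":0},
  {"offset":[0.04,0.0114,0],"twist":0},
  {"offset":[0,0,0],"twist":0},
  {"offset":[0,0,0],"twist":0},
])

```text
time: 20.25
tool_pos: [467.3, -35.1, 263.1]
tcp_rot: [3.141, 0.001, 2.227]
contact_force: [0.5, -0.1, -0.9]
grip_width: 22.0
```

Request:
play_rows([
  {"offset":[0,0,0],"twist":0},
])

```text
time: 20.35
tool_pos: [467.8, -36.4, 263.0]
tcp_rot: [3.141, 0.001, 2.226]
contact_force: [0.1, 0.7, -1.9]
grip_width: 21.8
```

```bash
python3 - <<'E'
from h import *
im,T,o=snap("wp5"); to((467,-34),37.7,o)
cv2.imwrite("pics/wp5c.png",cv2.resize(im[40:250,220:520,::-1],None,fx=2.6,fy=2.6,interpolation=cv2.INTER_CUBIC))
E
```

```text
t 20.35 pos [467.8 -36.4 263. ] yang 37.51 offset [ 2.4  0.9 -0. ] twist -0.2 q6 -0.90 q1 -0.24 grip 21.8
```

View pics/wp5c.png

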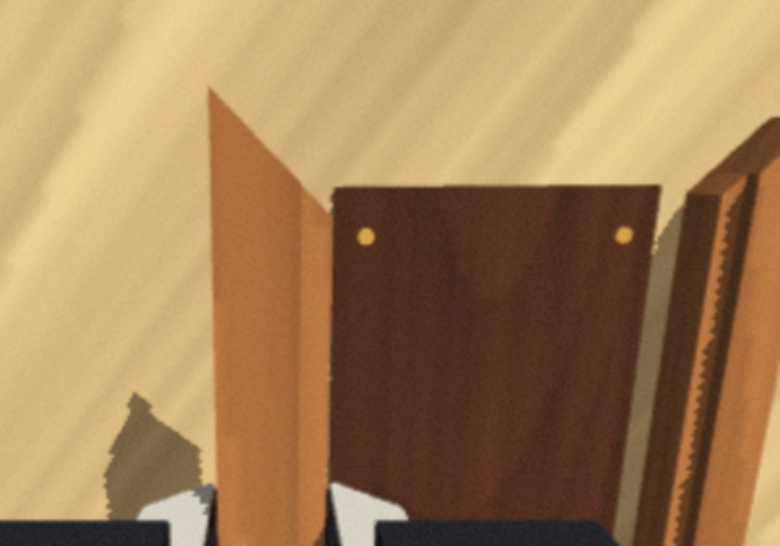

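```bash
python3 - <<'E'
from h import *
T=np.load("pics/wp5.npy"); cp=campose("wrist",T)
A=lambda x,y:(220+x/2.6,40+y/2.6)
f=lambda uv,z:((cast(cp,uv,z)-T[:3,3])@T[:3,:3])[0,:2].round(1)
print("rail tip",f(A(208,87),106),"panel corners",f(A(333,187),3),f(A(661,185),3),"side+ inner lip corner z20",f(A(692,190),20))
E
```

```text
rail tip [ 91.4 -10.2] panel corners [73.  19.5] [ 73.6 119.9] side+ inner lip corner z20 [ 72.5 120.4]
```

```bash
python3 - <<'E'
from h import *
T=np.load("pics/wp5.npy"); cp=campose("wrist",T)
A=lambda x,y:(220+x/2.6,40+y/2.6)
f=lambda uv,z:((cast(cp,uv,z)-T[:3,3])@T[:3,:3])[0,:2].round(1)
print(f(A(690,192),0),f(A(722,195),20))
E
```

```text
[ 71.4 130.7] [ 71.1 129.2]
```

Request:
play_rows([
  {"offset":[0.003,0,0.025],"twist":0},
  {"offset":[0,0,0.03],"twist":0},
  {"offset":[0,0,0.02],"twist":0},
  {"offset":[0,0,0.003],"twist":0},
  {"offset":[0,0,0],"twist":0},
])

```text
time: 20.9
tool_pos: [465.6, -34.2, 184.5]
tcp_rot: [-3.141, -0.001, 2.225]
contact_force: [-0.2, -0.6, -0.7]
grip_width: 21.8
```

Request:
play_rows([
  {"offset":[0,0,0],"twist":0},
  {"offset":[0,0,0],"twist":0},
])

```text
time: 21.1
tool_pos: [465.8, -33.7, 185.5]
tcp_rot: [3.14, 0.001, 2.226]
contact_force: [0.6, 0.3, -1.8]
grip_width: 21.9
```

Request:
play_rows([
  {"offset":[0,0,0.0015],"twist":0},
  {"offset":[0,0,0.0005],"twist":0},
  {"offset":[0,0,0],"twist":0},
])

```text
time: 21.4
tool_pos: [465.4, -33.4, 183.0]
tcp_rot: [3.141, 0.001, 2.227]
contact_force: [0.0, -0.2, 1.7]
grip_width: 21.8
```

Request:
play_rows([
  {"offset":[0,0,0],"twist":0},
  {"offset":[0,0,0],"twist":0},
  {"offset":[0,0,0],"twist":0},
], jaw=120)

```text
time: 21.7
tool_pos: [465.3, -33.3, 182.7]
tcp_rot: [3.142, -0.0, 2.227]
contact_force: [-0.9, -0.3, -0.6]
grip_width: 41.2
```

Request:
play_rows([
  {"offset":[0,0,-0.03],"twist":0},
  {"offset":[0,0,-0.04],"twist":0},
  {"offset":[0,0,-0.04],"twist":0},
  {"offset":[0,0,-0.03],"twist":0},
  {"offset":[0,0,0],"twist":0},
])

```text
time: 22.2
tool_pos: [466.2, -33.5, 326.7]
tcp_rot: [3.136, 0.006, 2.227]
contact_force: [0.8, -0.5, -0.0]
grip_width: 49.0
```

```bash
python3 - <<'E'
from h import *
im,T,o=snap("wp6"); to((403.2,-318),-1.8,o)
E
```

```text
t 22.20 pos [466.2 -33.5 326.7] yang 37.61 offset [-186.9 -223.5    0. ] twist 39.4 q6 -0.89 q1 -0.24 grip 49.0
```

View pics/wp6.png

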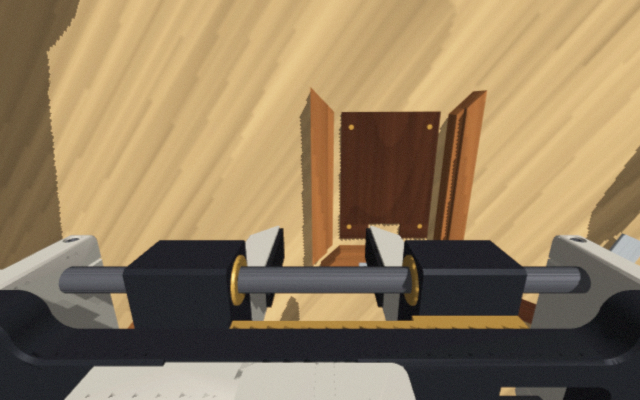

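Request:
play_rows([
  {"offset":[-0.0267,-0.032,0],"twist":0},
  {"offset":[-0.0267,-0.032,0],"twist":0},
  {"offset":[-0.0267,-0.032,0],"twist":0},
  {"offset":[-0.0267,-0.032,0],"twist":0},
  {"offset":[-0.0267,-0.032,0],"twist":0},
])

```text
time: 22.75
tool_pos: [419.1, -238.1, 321.2]
tcp_rot: [-3.141, -0.003, 2.227]
contact_force: [0.8, -0.7, 0.2]
grip_width: 48.3
```

Request:
play_rows([
  {"offset":[-0.0267,-0.032,0],"twist":0},
  {"offset":[-0.0267,-0.032,0],"twist":0},
  {"offset":[0,0,0.02],"twist":7.9},
  {"offset":[0,0,0.02],"twist":7.9},
  {"offset":[0,0,0.02],"twist":7.9},
])

```text
time: 23.25
tool_pos: [401.2, -318.2, 260.4]
tcp_rot: [-3.14, -0.002, 1.807]
contact_force: [-0.4, -0.5, 0.8]
grip_width: 48.6
```

Request:
play_rows([
  {"offset":[0,0,0.02],"twist":7.9},
  {"offset":[0,0,0.01],"twist":7.8},
  {"offset":[0,0,0],"twist":0},
  {"offset":[0,0,0],"twist":0},
  {"offset":[0,0,0],"twist":0},
])

```text
time: 23.75
tool_pos: [402.0, -318.2, 233.0]
tcp_rot: [3.141, 0.0, 1.542]
contact_force: [-0.2, 0.3, 0.7]
grip_width: 48.6
```

```bash
python3 - <<'E'
from h import *
im,T,o=snap("wg4"); to((403.2,-318),-1.8,o)
cv2.imwrite("pics/wg4c.png",cv2.resize(im[70:240,230:420,::-1],None,fx=3.5,fy=3.5,interpolation=cv2.INTER_CUBIC))
E
```

```text
t 23.75 pos [ 402.  -318.2  233. ] yang -1.65 offset [0.2 1.2 0. ] twist 0.2 q6 -0.79 q1 -0.82 grip 48.6
```

View pics/wg4c.png

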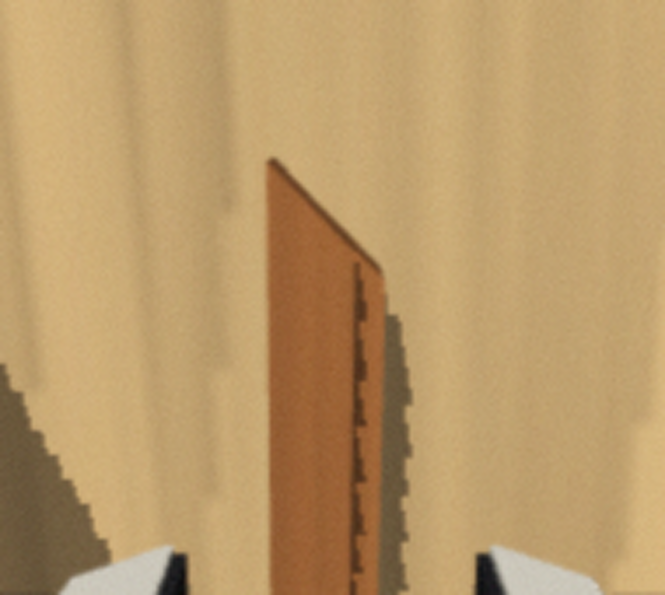

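```bash
python3 - <<'E'
from h import *
T=np.load("pics/wg4.npy"); cp=campose("wrist",T); c1=campose("wrist",np.load("pics/wR1.npy"))
A=lambda x,y:(230+x/3.5,55+y/3.5); B=lambda x,y:(230+x/3.5,70+y/3.5)
print((cast(cp,B(269,160),26)-T[:3,3])@T[:3,:3], (cast(cp,B(382,272),20)-T[:3,3])@T[:3,:3])
print("tri", tri([c1,cp],[A(48,40),B(269,160)]))
E
```

```text
[[ 72.2245836  -10.14810018 206.92917237]] [[ 51.50490886  10.56947791 212.94433793]]
tri [ 393.45347903 -246.31808994   22.05034485]
```

Request:
play_rows([
  {"offset":[0,0,0.025],"twist":0},
  {"offset":[0,0,0.02],"twist":0},
  {"offset":[0,0,0.003],"twist":0},
  {"offset":[0,0,0],"twist":0},
])

```text
time: 24.2
tool_pos: [401.9, -318.1, 184.9]
tcp_rot: [-3.141, -0.0, 1.54]
contact_force: [0.4, -0.5, -0.2]
grip_width: 48.5
```

Request:
play_rows([
  {"offset":[0,0,0],"twist":0},
  {"offset":[0,0,0],"twist":0},
  {"offset":[0,0,0],"twist":0},
  {"offset":[0,0,0],"twist":0},
  {"offset":[0,0,0],"twist":0},
], jaw=220)

```text
time: 24.7
tool_pos: [402.0, -318.2, 185.3]
tcp_rot: [3.141, 0.001, 1.539]
contact_force: [-1.0, 0.7, 5.0]
grip_width: 21.2
```

Request:
play_rows([
  {"offset":[0,0,0],"twist":0},
  {"offset":[0,0,-0.02],"twist":0},
  {"offset":[0,0,-0.03],"twist":0},
  {"offset":[0,0,-0.03],"twist":0},
  {"offset":[0,0,0],"twist":7.2},
])

```text
time: 25.2
tool_pos: [402.7, -318.8, 268.2]
tcp_rot: [3.136, 0.004, 1.412]
contact_force: [-0.3, -0.6, -1.6]
grip_width: 21.4
```

Request:
play_rows([
  {"offset":[0,0,0],"twist":7.2},
  {"offset":[0,0,0],"twist":7.2},
  {"offset":[0,0,0],"twist":7.2},
  {"offset":[0,0,0],"twist":7.2},
  {"offset":[0,0,0],"twist":7.2},
])

```text
time: 25.7
tool_pos: [401.8, -318.0, 264.4]
tcp_rot: [-3.141, -0.0, 0.78]
contact_force: [0.2, -0.1, -0.3]
grip_width: 21.5
```

Request:
play_rows([
  {"offset":[0,0,0],"twist":7.2},
  {"offset":[0,0,0],"twist":0},
  {"offset":[0,0,0],"twist":0},
  {"offset":[0,0,0],"twist":0},
])

```text
time: 26.1
tool_pos: [401.8, -318.1, 264.6]
tcp_rot: [-3.141, -0.0, 0.662]
contact_force: [-0.3, -0.5, -0.4]
grip_width: 21.9
```

```bash
python3 - <<'E'
from h import *
to((467.2,78.6),-52.3)
E
```

```text
t 26.10 pos [ 401.8 -318.1  264.6] yang -52.06 offset [ 295.4 -272.7    0. ] twist 0.2 q6 0.09 q1 -0.82 grip 21.9
```

Request:
play_rows([
  {"offset":[0.0295,-0.0273,0],"twist":0},
  {"offset":[0.0295,-0.0273,0],"twist":0},
  {"offset":[0.0295,-0.0273,0],"twist":0},
  {"offset":[0.0295,-0.0273,0],"twist":0},
  {"offset":[0.0295,-0.0273,0],"twist":0},
])

```text
time: 26.6
tool_pos: [434.8, -118.4, 264.8]
tcp_rot: [3.141, -0.0, 0.661]
contact_force: [-0.1, -0.4, -0.1]
grip_width: 21.6
```

Request:
play_rows([
  {"offset":[0.0295,-0.0273,0],"twist":0},
  {"offset":[0.0295,-0.0273,0],"twist":0},
  {"offset":[0.0295,-0.0273,0],"twist":0},
  {"offset":[0.0295,-0.0273,0],"twist":0},
  {"offset":[0.0295,-0.0273,0],"twist":0},
])

```text
time: 27.1
tool_pos: [467.7, 80.1, 264.9]
tcp_rot: [3.141, -0.0, 0.662]
contact_force: [1.6, -1.0, -1.0]
grip_width: 21.9
```

Request:
play_rows([
  {"offset":[0,0,0],"twist":0},
  {"offset":[0,0,0],"twist":0},
  {"offset":[0,0,0],"twist":0},
])

```text
time: 27.4
tool_pos: [467.5, 77.7, 264.6]
tcp_rot: [3.142, 0.0, 0.66]
contact_force: [-0.8, -0.6, -1.3]
grip_width: 21.9
```

```bash
python3 - <<'E'
from h import *
im,T,o=snap("wp7"); to((467.2,78.6),-52.3,o)
cv2.imwrite("pics/wp7c.png",cv2.resize(im[40:250,220:520,::-1],None,fx=2.6,fy=2.6,interpolation=cv2.INTER_CUBIC))
E
```

```text
t 27.40 pos [467.5  77.7 264.6] yang -52.18 offset [ 0.3 -0.9 -0. ] twist 0.1 q6 0.91 q1 0.00 grip 21.9
```

View pics/wp7c.png

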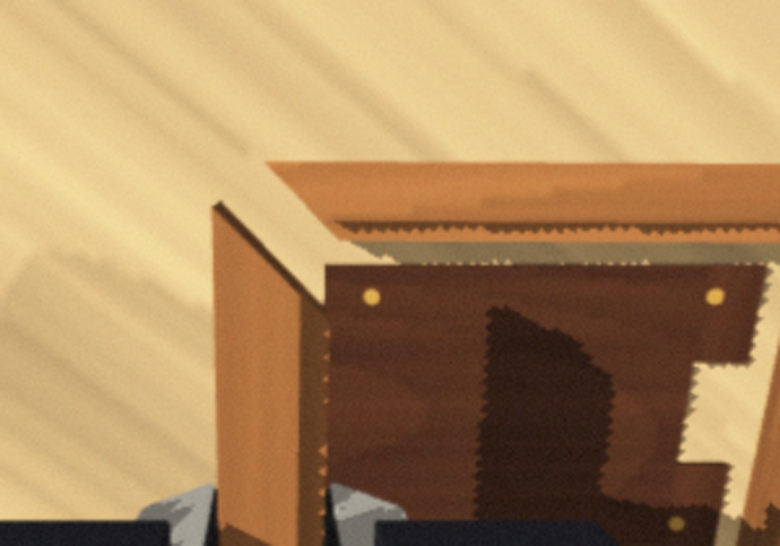

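```bash
python3 - <<'E'
from h import *
T=np.load("pics/wp7.npy"); cp=campose("wrist",T)
A=lambda x,y:(220+x/2.6,40+y/2.6)
f=lambda uv,z:((cast(cp,uv,z)-T[:3,3])@T[:3,:3])[0,:2].round(1)
print("rail tip",f(A(214,203),105.5),"panel corner",f(A(326,266),3),"side+ outer tip",f(A(267,162),26))
E
```

```text
rail tip [73.3 -9.7] panel corner [49.7 18. ] side+ outer tip [81.  -0.6]
```

Request:
play_rows([
  {"offset":[0,-0.001,0.025],"twist":0},
  {"offset":[0,0,0.03],"twist":0},
  {"offset":[0,0,0.02],"twist":0},
  {"offset":[0,0,0.003],"twist":0},
  {"offset":[0,0,0],"twist":0},
])

```text
time: 27.95
tool_pos: [467.1, 78.3, 186.7]
tcp_rot: [-3.141, 0.001, 0.658]
contact_force: [-0.6, 0.1, -0.5]
grip_width: 22.2
```

Request:
play_rows([
  {"offset":[0,0,0],"twist":0},
  {"offset":[0,0,0],"twist":0},
])

```text
time: 28.15
tool_pos: [467.4, 79.0, 187.6]
tcp_rot: [3.14, -0.002, 0.659]
contact_force: [-0.7, 0.1, -1.7]
grip_width: 21.7
```

Request:
play_rows([
  {"offset":[0,0,0.0015],"twist":0},
  {"offset":[0,0,0.0005],"twist":0},
  {"offset":[0,0,0],"twist":0},
])

```text
time: 28.45
tool_pos: [467.2, 79.2, 185.2]
tcp_rot: [3.141, -0.001, 0.66]
contact_force: [-1.1, -0.4, 4.5]
grip_width: 21.6
```

Request:
play_rows([
  {"offset":[0,0,0],"twist":0},
  {"offset":[0,0,0],"twist":0},
  {"offset":[0,0,0],"twist":0},
], jaw=120)

```text
time: 28.75
tool_pos: [467.0, 79.2, 184.6]
tcp_rot: [-3.142, 0.0, 0.66]
contact_force: [-0.1, -0.3, 1.0]
grip_width: 41.4
```

Request:
play_rows([
  {"offset":[0,0,-0.03],"twist":0},
  {"offset":[0,0,-0.045],"twist":0},
  {"offset":[0,0,-0.045],"twist":0},
  {"offset":[0,0,-0.045],"twist":0},
  {"offset":[0,0,-0.035],"twist":0},
])

```text
time: 29.25
tool_pos: [466.9, 79.2, 387.4]
tcp_rot: [3.14, -0.002, 0.66]
contact_force: [0.9, 0.1, -0.3]
grip_width: 48.5
```

Request:
play_rows([
  {"offset":[-0.04,0.02,-0.01],"twist":0},
  {"offset":[-0.04,0.02,0],"twist":0},
  {"offset":[-0.04,0.02,0],"twist":0},
  {"offset":[0,0,0],"twist":0},
  {"offset":[0,0,0],"twist":0},
])

```text
time: 29.75
tool_pos: [408.7, -42.5, 394.8]
tcp_rot: [3.142, -0.0, 0.657]
contact_force: [1.4, 0.0, -0.2]
grip_width: 48.6
```

```bash
python3 - <<'E'
from h import *
im,T,o=snap("wF1"); to((467.2,78.6),-52.3,o)
cv2.imwrite("pics/scene1.png",viewer.capture("scene")[:,:,::-1]); cv2.imwrite("pics/side1.png",viewer.capture("side")[:,:,::-1])
cv2.imwrite("pics/side1c.png",cv2.resize(cv2.imread("pics/side1.png")[130:280,200:420],None,fx=3.5,fy=3.5,interpolation=cv2.INTER_CUBIC))
E
```

```text
t 29.75 pos [408.7 -42.5 394.8] yang -52.36 offset [ 1.203e+02 -6.020e+01  1.000e-01] twist -0.1 q6 0.62 q1 -0.29 grip 48.6
```

View pics/wF1.png

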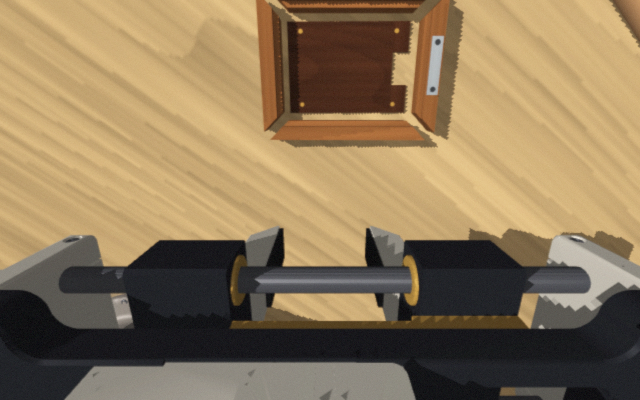

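View pics/scene1.png

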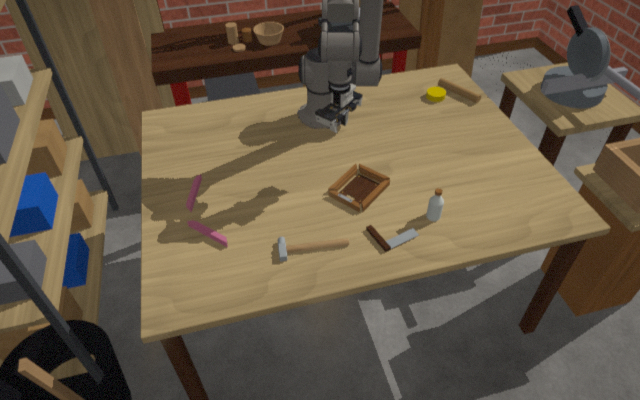

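View pics/side1c.png

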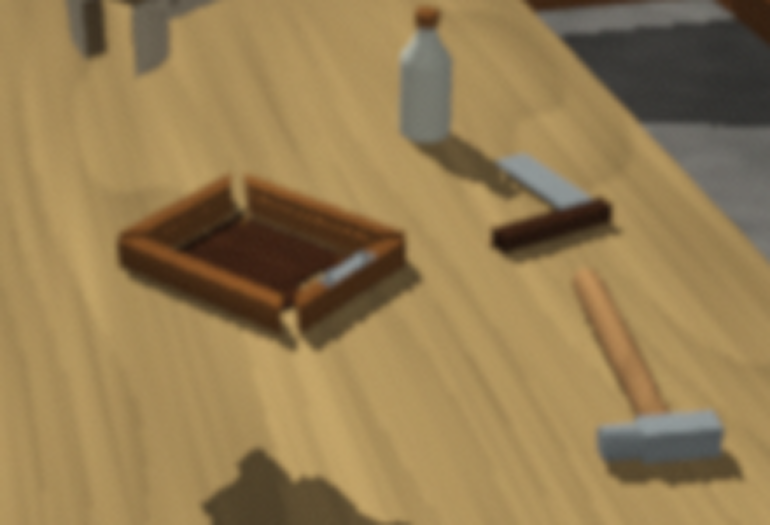

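Request:
play_rows([
  {"offset":[0.03,0,0],"twist":0},
  {"offset":[0.03,0,0],"twist":0},
  {"offset":[0,0,0],"twist":0},
  {"offset":[0,0,0],"twist":0},
  {"offset":[0,0,0],"twist":0},
])

```text
time: 30.4
tool_pos: [456.0, -4.6, 394.4]
tcp_rot: [-3.141, 0.001, 0.661]
contact_force: [-0.1, -0.0, 0.6]
grip_width: 48.5
```

```bash
python3 - <<'E'
from h import *
im,T,o=snap("wF2")
cv2.imwrite("pics/wF2c.png",cv2.resize(im[0:200,230:480,::-1],None,fx=3,fy=3,interpolation=cv2.INTER_CUBIC))
E
```

```text
(no output)
```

View pics/wF2c.png

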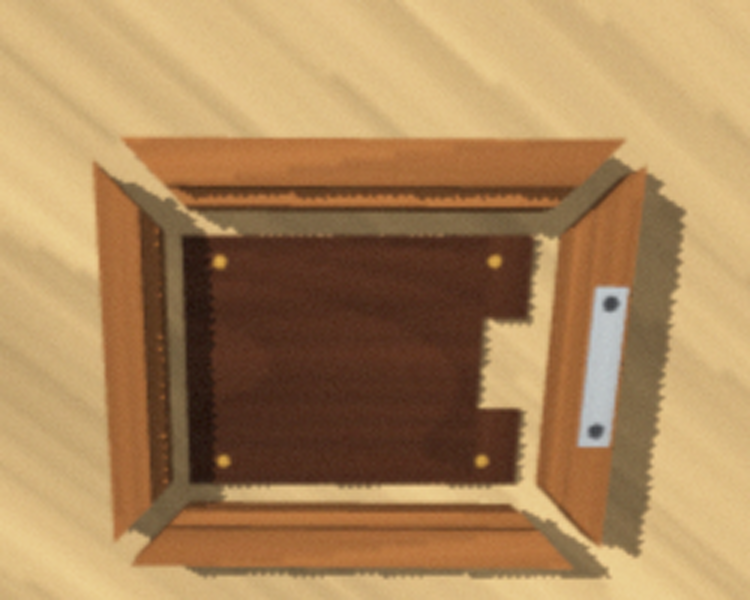

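```bash
python3 - <<'E'
from h import *
cp=campose("wrist",np.load("pics/wF2.npy"))
A=lambda p:(230+p[0]/3,p[1]/3)
P=cast(cp,[A(p) for p in [(182,237),(534,236),(520,484),(189,487)]],3)[:,:2]
# panel frame
c=P.mean(0); n=(P[1]+P[2]-P[0]-P[3]); n/=np.linalg.norm(n); y=np.array([-n[1],n[0]])
print("panel",c,np.degrees(np.arctan2(n[1],n[0])))
for k,(p,q) in dict(top=((646,168),(601,544)),bot=((94,163),(116,540)),sp=((122,138),(626,139)),sm=((133,565),(572,569))).items():
    X=cast(cp,[A(p),A(q)],26)[:,:2]; m=X.mean(0); u=X[1]-X[0]; L=np.linalg.norm(u); u/=L
    w=np.array([u[1],-u[0]]); w=w if w@(m-c)>0 else -w
    r=m-11*w-c; print(k,"L %.0f x %.1f y %.1f ang %.1f"%(L,r@n,r@y,np.degrees(np.arctan2(w@y,w@n))))
s=campose("scene"); a,b=cv2.imread("pics/scene0.png"),cv2.imread("pics/scene1.png")
d=cv2.absdiff(a,b).max(2)
for nme,(x0,x1,y0,y1) in dict(glue=(424,446,186,222),square=(364,420,224,252),hammer=(276,352,236,262)).items(): print(nme,"changed px",int((d[y0:y1,x0:x1]>40).sum()))
E
```

```text
panel [521.21074617   7.21717722] -51.778796628043864
top L 142 x 90.6 y 0.3 ang -0.9
bot L 142 x -88.2 y 2.9 ang 179.7
sp L 183 x 3.1 y 70.4 ang 89.5
sm L 183 x -1.6 y -69.1 ang -90.9
glue changed px 14
square changed px 0
hammer changed px 59
```

```bash
python3 - <<'E'
from plant import ticket
print(ticket.close_job())
E
```

```text
the job is handed in; nothing more can be done
None
```

All four rails now lie face down around the panel. The plated short rail is at the notched end, the plain short rail opposite, and one long rail is along each long side. I handed the job in at about 30.5 s, with the gripper open and about 200 mm above the bench.

My last check was one wrist picture, measured in the panel's frame. Every rail is inside the limits, with its longer edge outwards:

| Rail | Along panel x (mm) | Along panel y (mm) | Off parallel (deg) | Gap (mm) |
|---|---|---|---|---|
| Top (plated) | 90.6 | 0.3 | 0.9 | about 10 |
| Bottom (plain) | −88.2 | 2.9 | 0.3 | about 7 |
| Long, +y side | 3.1 | 70.4 | 0.5 | about 9 |
| Long, −y side | −1.6 | −69.1 | 0.9 | about 8 |

- **Flatness:** I did not re-measure tilt or underside height after placing. The rails look flat in the side picture, and I let each go within about 1 mm of the height it was picked at.
- **Bystanders:** Comparing the scene pictures from before and after, nothing changed at the try square. A few pixels changed at the glue bottle and the hammer (14 and 59). I took those for shadow, since both appear in the same place.
- **Disagreements:** One two-view height reading for the bottom rail's top came out at 22 mm, and one for a long rail at 23 mm. The others were 26 to 27 mm, and I went with the stated 26 mm. The last picture also put the panel about 1 mm and 0.5° from my earlier estimate.

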